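Hand over the fuller cheese shaker

TASK

The two grated-cheese shakers in the wooden stand were left with their flip lids open. Press both lids down until they snap shut, then find the fuller shaker by feel: lift one clear of the stand, set it back in its recess, and lift the other. Present the heavier one to the customer: finish still gripping it, upright and still, held up over the middle of the tasting bowl with its foot about 15 cm above the counter, the lighter one standing in its own recess, both lids shut and the other things on the counter left where they were.

Things in the scene. Friction and masses are not known exactly. Their poses are not given: they have to be found in the camera images.
- stand: fixed beech stand, 100 x 232 x 20 mm, long side along its y, with two round recesses 66 mm across and 10 mm deep. Origin: centre of its underside, on the counter; z up, y to the left seen from the robot
- recess_left (a point): centre of the floor of the stand's left recess (60 mm along +y of the stand, floor 10 mm above the counter)
- recess_right (a point): centre of the floor of the stand's right recess (60 mm along -y of the stand, floor 10 mm above the counter)
- shaker_left: grated-cheese shaker, opaque steel beaker 55 mm across with white head and flip lid, 86 mm high when shut, under 0.5 kg; the two differ by 0.1 kg or more. Origin: centre of its foot; z up, x to the lid's hinge, -x to the lid's thumb tab (34 mm out, 70 to 86 mm up): grasp with fingers closing along its y, pads on the steel, 20 to 62 mm above the foot. Starts in the left recess.
- shaker_right: grated-cheese shaker, opaque steel beaker 55 mm across with white head and flip lid, 86 mm high when shut, under 0.5 kg; the two differ by 0.1 kg or more. Origin: centre of its foot; z up, x to the lid's hinge, -x to the lid's thumb tab (34 mm out, 70 to 86 mm up): grasp with fingers closing along its y, pads on the steel, 20 to 62 mm above the foot. Starts in the right recess.
- shaker_left_lid (a joint): its flip lid, rad: 0 shut, 1.0 fully open; starts 0.65 to 0.88. White disc 51 mm across, pin 25.5 mm towards the shaker's +x and 81 mm above its foot. Pressed straight down 30 mm from the pin it resists with 1 to 3 N, then at 0.11 its clip meets a sprung catch and needs about 8 N to snap to 0, where it stays; let go earlier it springs up again
- shaker_right_lid (a joint): its flip lid, rad: 0 shut, 1.0 fully open; starts 0.65 to 0.88. White disc 51 mm across, pin 25.5 mm towards the shaker's +x and 81 mm above its foot. Pressed straight down 30 mm from the pin it resists with 1 to 3 N, then at 0.11 its clip meets a sprung catch and needs about 8 N to snap to 0, where it stays; let go earlier it springs up again
- shaker_left_press (a point): middle of the left shaker's flip lid, on its upper face, 30 mm from the hinge pin
- shaker_right_press (a point): middle of the right shaker's flip lid, on its upper face, 30 mm from the hinge pin
- tasting_bowl: white tasting bowl with cheese cubes, 124 mm across, 46 mm high, loose. Origin: centre of its foot, on the counter. Leave it where it is
- price_card: black price card on a foot, 30 x 75 x 62 mm, loose, at the back. Origin: centre of its foot. Leave it alone
- cheese_wedge: white wedge of cheese, 83 x 121 x 60 mm, loose, on the right. Origin: centre of its underside. Leave it alone

How it is judged (in metres and radians):
On the way, in this order (a step that is already met when the one before it is completed fails the run):
1. both flip lids snapped shut while both shakers stand in their recesses (value of joint each of shaker_left_lid, shaker_right_lid below 0.04 rad and horizontal distance between shaker_left and recess_left below 0.008 m and height (world z) of each of shaker_left, shaker_right below 0.0125 m and angle between each of shaker_left, shaker_right's own z axis and vertical below 0.05 rad and horizontal distance between shaker_right and recess_right below 0.008 m), for 0.2 s.
2. one shaker lifted clear of the stand, lids shut (value of joint each of shaker_left_lid, shaker_right_lid below 0.04 rad and height (world z) of any of shaker_left, shaker_right above 0.045 m), for 0.2 s.
3. that shaker set back: both stand in their recesses, let go (horizontal distance between shaker_left and recess_left below 0.008 m and height (world z) of each of shaker_left, shaker_right below 0.0125 m and angle between each of shaker_left, shaker_right's own z axis and vertical below 0.05 rad and horizontal distance between shaker_right and recess_right below 0.008 m and contact force between each of shaker_left, shaker_right and the fingers below 0.1 N), for 0.1 s.
At the end, for the whole second after the job is handed in: The heavier shaker is gripped, still and upright (0.15 rad), its axis within 40 mm of the tasting bowl's centre and its foot 100 to 280 mm above the counter; the lighter one stands untouched on its own recess floor, within 8 mm of the middle; both lids are below 0.04 rad (value of joint each of shaker_left_lid, shaker_right_lid below 0.04 rad and ((height (world z) of shaker_left between 0.1 and 0.28 m and horizontal distance between shaker_left and tasting_bowl below 0.04 m and angle between shaker_left's own z axis and vertical below 0.15 rad and linear speed of shaker_left below 0.02 m/s and contact force between shaker_left and the fingers above 2 N and horizontal distance between shaker_right and recess_right below 0.008 m and height (world z) of shaker_right below 0.0125 m and angle between shaker_right's own z axis and vertical below 0.05 rad and contact force between shaker_right and the fingers below 0.1 N and contact force between stand and anything else below 2.55 N) or (height (world z) of shaker_right between 0.1 and 0.28 m and horizontal distance between shaker_right and tasting_bowl below 0.04 m and angle between shaker_right's own z axis and vertical below 0.15 rad and linear speed of shaker_right below 0.02 m/s and contact force between shaker_right and the fingers above 2 N and horizontal distance between shaker_left and recess_left below 0.008 m and height (world z) of shaker_left below 0.0125 m and angle between shaker_left's own z axis and vertical below 0.05 rad and contact force between shaker_left and the fingers below 0.1 N and contact force between stand and anything else below 2.55 N))); the arm keeps its last pose, push and grip.
It fails at once if the tasting bowl is pushed more than 15 mm (distance of tasting_bowl from where it was at the start of the episode above 0.015 m).
It fails at once if the price card is pushed more than 15 mm (distance of price_card from where it was at the start of the episode above 0.015 m).
It fails at once if the cheese wedge is pushed more than 15 mm (distance of cheese_wedge from where it was at the start of the episode above 0.015 m).
It fails at once if a shaker is tipped over 0.6 rad (angle between any of shaker_left, shaker_right's own z axis and vertical above 0.6 rad).
It also fails if it takes over 72 s, if anything falls off the work surface, if the arm or the gripper's body presses on something with over 40 N, if the wrist force passes 120 N, or if a joint passes its speed limit or range.

ROBOT

A 6-joint arm with a two-finger parallel gripper is mounted at the origin on a cart in front of the work surface, level with it; the furniture and walls round the work are solid. World frame = base frame: x ahead of the robot, y to its left, z up, the work surface at z = 0. Lengths are in m, angles in degrees, forces in N, time in s.
With the tool pointing down it reaches from about 0.4 to 0.825 m from the base axis. Payload 7 kg.
Tool frame: the origin (TCP) lies on the centre line of the jaws, within the pads' length; the fingertips stand 19 mm ahead of it and the grasp point (between the pads) is the TCP (r.tip_extent is the distance from the TCP to the fingertips, in m); z points along the fingers, y is the line along which they close (so a half turn about z gives the same grasp; the last joint's range is limited). The gripper opens to 88 mm and grips with 3 to 60 N. Pads are 19 mm wide; open, the fingers measure 130 mm over their backs; the gripper's body (78 mm by 193 mm) begins 47 mm behind the grasp point.
Start: joints at [-47.263, 20.546, 0.682, 0, -70.136, -16.507], TCP at [0.298, -0.605, 0.246] pointing down, gripper open.
Joint ranges: [-176.03, 176.03], [-82.01, 121.73], [-58.28, 71.71], [-173.87, 95.51], [-174.79, -0.11], [-173.66, 173.66]. Speed limits (degrees/s): [136.94, 136.94, 172.46, 180, 180, 180].

INTERFACE

Orientations are given as [roll, pitch, yaw] about the fixed x, y, z axes, in that order (R = Rz(yaw) Ry(pitch) Rx(roll)).
In Python, from plant import r gives the robot as it stands. The module is installed in compiled form; this text tells all that it offers.
- The arm moves only by the tool jog_arm, never from a script. Its argument "deltas" is a list that holds one entry, the list of rows, each a list of 5 numbers: the opening, from -1 (shut) to 1 (fully open), then the shift along the world's x, y, z in cm, then the turn about the world's z in rad. In form: [[[claw, dx, dy, dz, turn], ...]]. A call has 1 to 8 rows; each row shifts and turns the commanded pose from where the row before left it; what a row does not reach is not made up. A row lasts 1/8 s, in which the tool goes at most 62.5 mm and 10.7 degrees, less where a joint would pass 70% of its speed; a pose out of reach is approached as far as the arm can. A call with a gripper value outside its range is refused whole. The fingers move at their own pace and stop on an object; "force" is the grip in N (left out, the last holds). Time passes only in rows, so rows that do not move let the fingers close. It gives the time, the measured TCP pose, the force, the opening and the grip force at its end, in the units of the state.
- r.get_state(): the state, without advancing time (a new reading comes with each control period).
- r.capture(name): name is "side" or "top" or "wrist"; returns the picture (480x640x3 uint8, blue, green, red); there is no depth.
- r.camera_info(name): a dict with "fx", "fy", "cx", "cy" (pixels), "view" (4x4, takes a point from world to camera coordinates). Camera axes: x right, y up, looking along -z (the intrinsics and any distortion apply to the point x, -y, -z); pixel columns grow to the right and rows downward; lengths in m; the calibration is good to about 2 mm. A picture is of the moment at which its call begins: read the wrist's pose just before it. camera_info takes no time and is no camera call; for the wrist camera it gives the pose at the moment of the call.
- r.close_job(): hands the job in; it is judged then, once.
The state is a dict: "time_s": time; "joints": joint angles; "qd": joint speeds; "joint_torque": joint torques, N m; "tcp_pos": TCP position; "eef_rot": TCP orientation; "contact_force": force on the tool from outside, world axes, zero at the start; "moment": the same for the moment, N m; "gripper_width": finger opening in m; "gripper_force": force on a finger pad.
Only numpy, scipy, OpenCV 4.12 (cv2) and the standard library are available. Lean on these libraries where they do the work, as an engineer would, in place of code of your own. Each camera call takes 0.05 s, during which the arm holds its last target. There are 200 camera calls.

## Working session

There is one attempt and no reset: what is moved stays moved. The work goes in short steps, Python scripts to look and compute and a tool call to move; the robot and the scene stay as the last step left them, time stands still between calls to the robot, and variables do not carry over. Pictures are saved under pics/ and viewed, at most 10 in all, crops included, and the job is handed in when it is done.

Besides the shell and the picture viewer there is one more tool, called after "Emit:" as name([rows], argument=value, ...), one row to a line, values as JSON. jog_arm: Moves the arm, as the interface text tells. Its arguments: {"type":"object","properties":{"deltas":{"type":"array"},"force":{"type":"number"}},"required":["deltas"]}

```bash
mkdir -p pics; cat > h.py <<'E'
import numpy as np, cv2
from plant import r
def ray(info,u,v):
    V=np.array(info["view"]); R=V[:3,:3]; c=-R.T@V[:3,3]
    d=R.T@np.array([(u-info["cx"])/info["fx"],-(v-info["cy"])/info["fy"],-1.]); return c,d
def atz(info,u,v,z):
    c,d=ray(info,u,v); return c+d*(z-c[2])/d[2]
def proj(info,p):
    V=np.array(info["view"]); q=V[:3,:3]@np.array(p)+V[:3,3]
    return info["cx"]+info["fx"]*q[0]/-q[2], info["cy"]-info["fy"]*q[1]/-q[2]
E
python3 - <<'E'
from h import *
for n in ("top","side"):
    i=r.camera_info(n); print(i); cv2.imwrite(f"pics/{n}0.png",r.capture(n))
print(r.get_state())
E
```

```text
{'fx': 541.4190911529444, 'fy': 541.4190911529444, 'cx': 318.75991371999834, 'cy': 242.5974065119719, 'view': array([[-0.1600979 , -0.98709342,  0.00390371,  0.03866753],
       [ 0.80848262, -0.12885782,  0.57423994, -0.54544584],
       [-0.56632545,  0.09509069,  0.81867774, -1.20393648],
       [ 0.        ,  0.        ,  0.        ,  1.        ]])}
{'fx': 606.4547785152942, 'fy': 606.4547785152942, 'cx': 322.5924425922743, 'cy': 234.21619436605803, 'view': array([[ 0.82341329, -0.56719581, -0.01671704, -0.52013988],
       [ 0.34577295,  0.47817309,  0.80733609, -0.25594731],
       [-0.44992401, -0.67055157,  0.58985505, -1.4688807 ],
       [ 0.        ,  0.        ,  0.        ,  1.        ]])}
{'time_s': 0.1, 'joints': array([-4.72628124e+01,  2.05872932e+01,  6.39431699e-01, -1.55405308e-02,
       -7.01358870e+01, -1.65084639e+01]), 'qd': array([-0.00146532, -0.03436417,  0.09553576, -0.0052529 , -0.00459637,
       -0.074957  ]), 'joint_torque': array([ 3.07735654e-04, -5.84165096e+01,  2.93753654e+01,  7.01556087e+00,
        1.01824582e-02, -5.66082656e-05]), 'tcp_pos': array([ 0.29812778, -0.60514808,  0.24472679]), 'eef_rot': array([ 1.79915552e+02, -9.79193640e-03, -1.53776560e+02]), 'contact_force': array([-0.38458932,  1.00267326, -0.00791157]), 'moment': array([0.00905038, 0.02526257, 0.03538888]), 'gripper_force': 0.0, 'gripper_width': 0.08773070565243539}
```

View pics/top0.png

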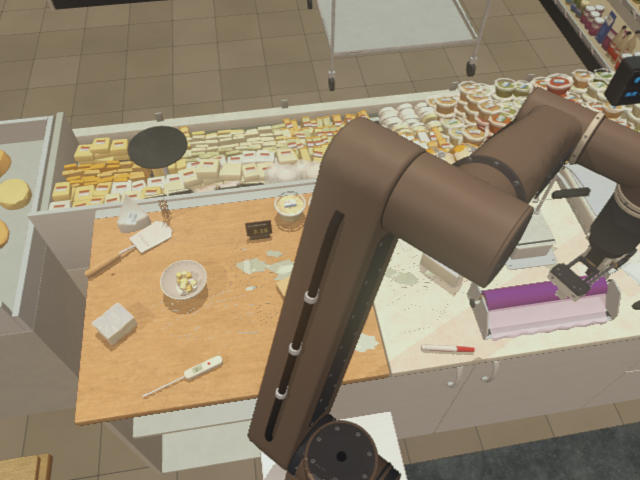

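View pics/side0.png

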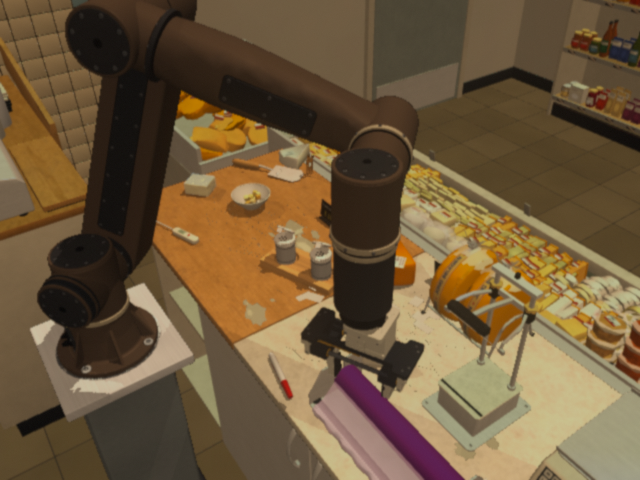

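Top: bowl at about (184,281), price card (259,230), and the arm hides the stand. Side: shakers near (285,247) and (320,262), bowl (250,198). Next I'll enlarge that area.

```bash
python3 - <<'E'
from h import *
im=cv2.imread("pics/side0.png"); cv2.imwrite("pics/side0c.png",cv2.resize(im[170:320,220:420],None,fx=4,fy=4,interpolation=cv2.INTER_CUBIC))
s=r.camera_info("side");t=r.camera_info("top")
print("bowl top",atz(t,184,281,.03),"side",atz(s,250,198,.03))
print("card",atz(t,259,230,.03)); print("sh",atz(s,285,247,.05),atz(s,320,262,.05)); print("wedge?",atz(t,440,270,.03),atz(s,375,325,.05))
E
```

```text
bowl top [0.57464787 0.31791357 0.03      ] side [0.56896238 0.31256602 0.03      ]
card [0.71451416 0.09947113 0.03      ]
sh [0.51156017 0.00711631 0.05      ] [ 0.55272946 -0.10390182  0.05      ]
wedge? [ 0.49876277 -0.38146206  0.03      ] [ 0.52438663 -0.37425697  0.05      ]
```

View pics/side0c.png

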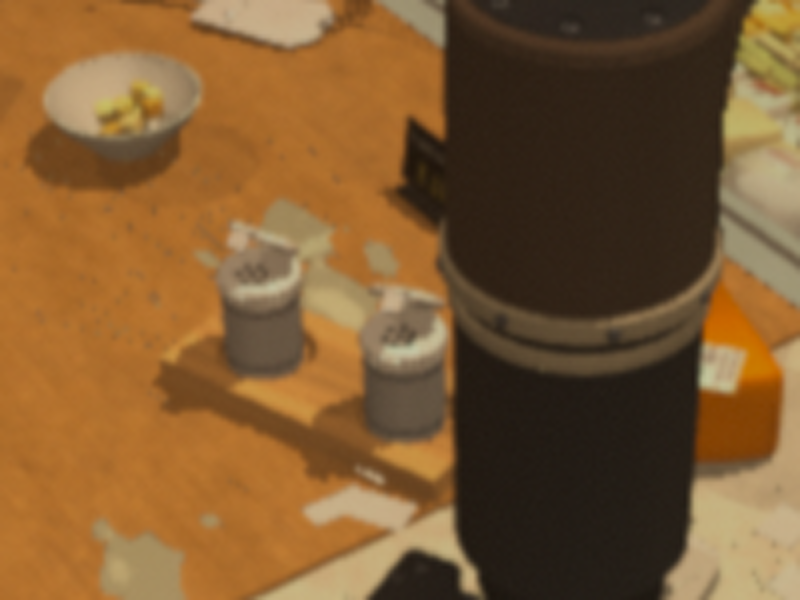

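Both lids lean back away from the robot (the hinge sides point at +x), and the stand is yawed by about 20°. Moving over for a wrist view.

Emit:
jog_arm([
  [[1, 0.6, 5.6, 1.5, 0], [1, 0.6, 5.6, 1.5, 0], [1, 0.6, 5.6, 1.5, 0], [1, 1.2, 5.6, 1.5, 0], [1, 2, 5.6, 0, 0], [1, 2, 5.6, 0, 0], [1, 2, 5.6, 0, 0], [1, 2, 5.6, 0, 0]],
])

```text
time_s: 1.1
tcp_pos: [0.4084, -0.1556, 0.3057]
eef_rot: [-180.0, 0.0, -153.8]
contact_force: [0.3, -0.8, 1.2]
gripper_width: 0.0877
gripper_force: 0.0
```

Emit:
jog_arm([
  [[1, 2, 4.8, 0, 0], [1, 2, 4.8, 0, 0], [1, 0, 0, 0, 0], [1, 0, 0, 0, 0]],
])

```text
time_s: 1.6
tcp_pos: [0.448, -0.0613, 0.3052]
eef_rot: [180.0, -0.0, -153.7]
contact_force: [0.3, -0.9, -0.0]
gripper_width: 0.0876
gripper_force: 0.0
```

```bash
python3 - <<'E'
from h import *
print(r.get_state()["tcp_pos"]); i=r.camera_info("wrist"); print(i)
np.save("w1.npy",i,allow_pickle=True)
cv2.imwrite("pics/w1.png",r.capture("wrist")); cv2.imwrite("pics/t1.png",r.capture("top"));cv2.imwrite("pics/s1.png",r.capture("side"))
E
```

```text
[ 0.4480192  -0.06133185  0.30523657]
{'fx': 338.9966264975655, 'fy': 338.9966264975655, 'cx': 317.30848983379326, 'cy': 239.88561483926588, 'view': array([[-4.43563721e-01,  8.96242829e-01, -1.26469633e-04,
         2.53665730e-01],
       [-8.53976433e-01, -4.22688277e-01, -3.03412050e-01,
         4.12620824e-01],
       [-2.71984331e-01, -1.34474576e-01,  9.52859440e-01,
        -3.35882778e-01],
       [ 0.00000000e+00,  0.00000000e+00,  0.00000000e+00,
         1.00000000e+00]])}
```

View pics/w1.png

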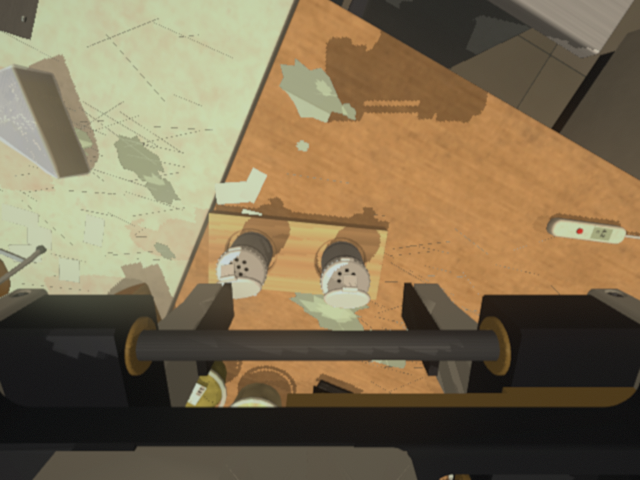

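Wrist view: stand's near edge runs from (209,213) to (387,229), with shakers at about (243,262) and (345,275). Enlarging.

```bash
python3 - <<'E'
from h import *
im=cv2.imread("pics/w1.png"); cv2.imwrite("pics/w1c.png",cv2.resize(im[195:325,200:400],None,fx=4,fy=4,interpolation=cv2.INTER_CUBIC))
i=np.load("w1.npy",allow_pickle=True).item()
a,b=atz(i,209,213,.02),atz(i,387,229,.02);print(a,b,np.linalg.norm(a-b),np.degrees(np.arctan2(*(b-a)[1::-1]))-90)
for p in((69,175),(20,70)):print("wedge",atz(i,*p,.06))
E
```

```text
[ 0.52414631 -0.17881382  0.02      ] [0.4412887  0.03670823 0.02      ] 0.23090071203637128 21.02929382681978
wedge [ 0.53872976 -0.32789907  0.06      ]
wedge [ 0.45479705 -0.39918864  0.06      ]
```

View pics/w1c.png

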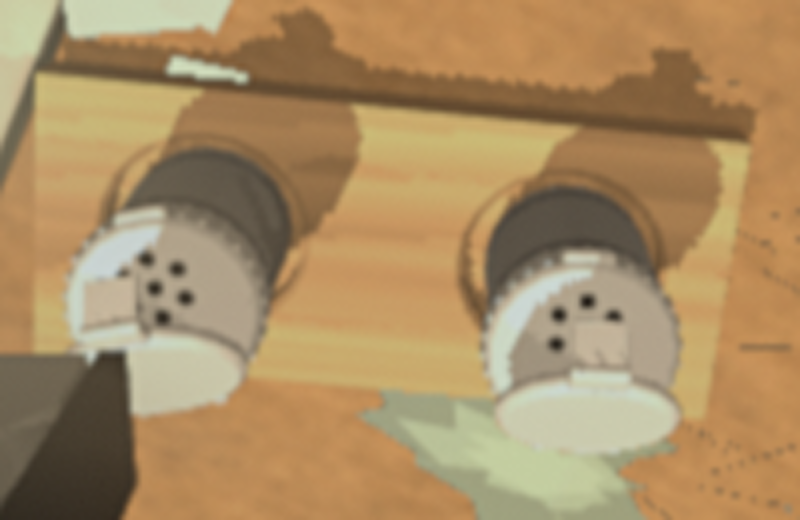

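View pics/t1.png

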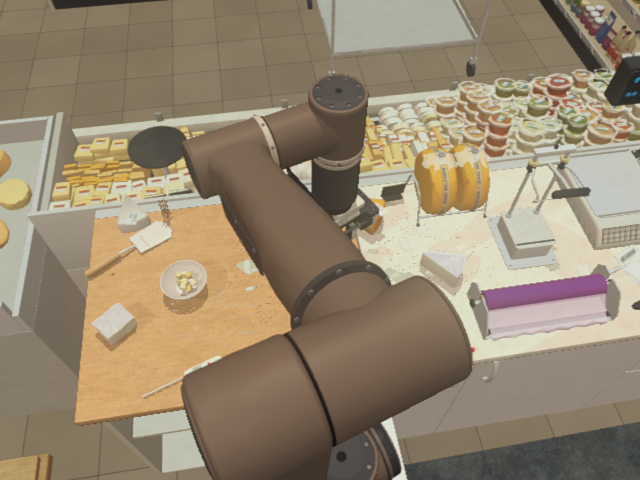

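The camera sees the lids hinged on the far side (+x), tabs raised towards the robot. Catches in the crop: left (588,257), right (140,215). Tab ends: left (600,378), right (110,330). Fitting shaker yaw and lid angle.

```bash
python3 - <<'E'
from h import *
from scipy.optimize import least_squares
i=np.load("w1.npy",allow_pickle=True).item()
s=r.camera_info("side")
C=np.array([.5294,-.0532]);yw=np.radians(21);Y=np.array([-np.sin(yw),np.cos(yw)])
def W(p,l): # local to world
    x,y,a=p[:3];return [x+np.cos(a)*l[0]-np.sin(a)*l[1],y+np.sin(a)*l[0]+np.cos(a)*l[1],.01+l[2]]
def lid(th,d,h): # d from pin, h above disc axis
    return [.0255-d*np.cos(th)+h*np.sin(th),0,.081+d*np.sin(th)+h*np.cos(th)]
for n,sg,obs,wl,wr,wy in (("L",1,[(588,257),(600,378)],485,680,330),("R",-1,[(140,215),(110,330)],68,268,290)):
    c=C+sg*.06*Y; px=[(200+u/4,195+v/4) for u,v in obs]; mid=200+(wl+wr)/8
    def f(p):
        A=proj(i,W(p,[-.028,0,.074]));B=proj(i,W(p,lid(p[3],.0595,.004)));M=proj(i,W(p,[0,0,.07]))
        return [A[0]-px[0][0],A[1]-px[0][1],B[0]-px[1][0],B[1]-px[1][1],(M[0]-mid),(p[0]-c[0])*300,(p[1]-c[1])*300]
    o=least_squares(f,[*c,yw,.75]);print(n,c,o.x[:2],np.degrees(o.x[2]),o.x[3],np.round(o.fun,1),"press",W(o.x,lid(o.x[3],.03,.004)))
b=r.camera_info("top")
print("bowl rim l/r",atz(b,160,281,.046),atz(b,208,281,.046))
E
```

```text
L [0.50789792 0.00281483] [0.50781698 0.00494835] 24.74177230081567 0.7616670363830801 [-0.2 -0.1  0.3 -0.  -0.4 -0.   0.6] press [np.float64(0.5137656386644893), np.float64(0.00768968033728323), np.float64(0.11459861064676911)]
R [ 0.55090208 -0.10921483] [ 0.54964212 -0.10855454] 36.55831563200753 0.7534934460469316 [ 0.4  0.1 -0.6  0.   0.2 -0.4  0.2] press [np.float64(0.5547489222428675), np.float64(-0.10476765075815792), np.float64(0.11444293389262326)]
bowl rim l/r [0.57461171 0.37859135 0.046     ] [0.55426741 0.25126908 0.046     ]
```

```bash
python3 - <<'E'
from h import *
s=r.camera_info("side");i=np.load("w1.npy",allow_pickle=True).item()
for u,v in ((700,460),(780,450)): print(atz(s,220+u/4,170+v/4,0))
b=atz(s,220+700/4,170+460/4,0)
for z in (.05,.08,.1,.12): print(z,proj(s,[b[0]+.05,b[1]+.03,z]))
print("wrist yellow",atz(i,205,385,.05),atz(i,205,385,.1))
im=cv2.imread("pics/s1.png"); cv2.imwrite("pics/s1c.png",cv2.resize(im[150:350,250:500],None,fx=3,fy=3,interpolation=cv2.INTER_CUBIC))
E
```

```text
[ 0.69402756 -0.24924796  0.        ]
[ 0.74389555 -0.27253016  0.        ]
0.05 (np.float64(403.1074781876928), np.float64(257.75478495511663))
0.08 (np.float64(403.80376279613665), np.float64(248.88714582967808))
0.1 (np.float64(404.27652160221345), np.float64(242.86625374787388))
0.12 (np.float64(404.75631414970525), np.float64(236.75578237648938))
wrist yellow [ 0.75034297 -0.08922142  0.05      ] [ 0.70267841 -0.09034499  0.1       ]
```

View pics/s1c.png

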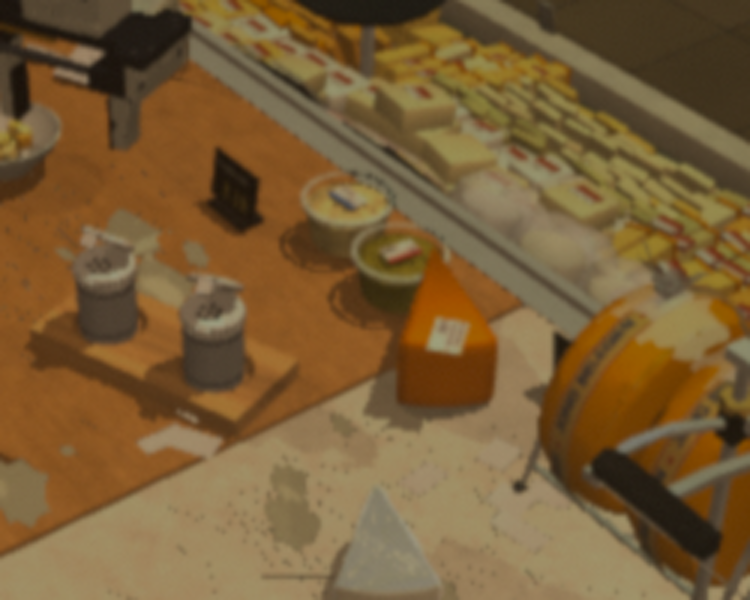

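Emit:
jog_arm([
  [[-1, 2.5, -1.2, -2, 0.09], [-1, 2.5, -1.2, -2, 0.09], [-1, 2.5, -1.2, -2, 0], [-1, 2.6, -1.2, -2, 0], [-1, 0, 0, -2, 0], [-1, 0, 0, -2, 0], [-1, 0, 0, -1, 0], [-1, 0, 0, 0, 0]],
])

```text
time_s: 2.75
tcp_pos: [0.5488, -0.1101, 0.1752]
eef_rot: [180.0, -0.1, -143.5]
contact_force: [-0.6, -0.4, 0.9]
gripper_width: 0.0133
gripper_force: 0.0
```

Side view: the stand is clear of neighbours (the orange wedge starts at x≈0.69). Now pressing the right lid.

Emit:
jog_arm([
  [[-1, 0, 0, -1.0, 0], [-1, 0, 0, -1.0, 0], [-1, 0, 0, -0.5, 0], [-1, 0, 0, -0.5, 0], [-1, 0, 0, -0.5, 0], [-1, 0, 0, -0.5, 0], [-1, 0, 0, -0.5, 0], [-1, 0, 0, -0.5, 0]],
])

```text
time_s: 3.75
tcp_pos: [0.5493, -0.1096, 0.1253]
eef_rot: [-180.0, -0.0, -143.5]
contact_force: [-2.3, -1.9, 4.0]
gripper_width: 0.0007
gripper_force: 1.9
```

Emit:
jog_arm([
  [[-1, 0, 0, -0.4, 0], [-1, 0, 0, -0.3, 0], [-1, 0, 0, -0.2, 0]],
])

```text
time_s: 4.12
tcp_pos: [0.5493, -0.1094, 0.1163]
eef_rot: [180.0, -0.0, -143.5]
contact_force: [-0.8, -0.2, 0.3]
gripper_width: 0.0006
gripper_force: 0.0
```

Emit:
jog_arm([
  [[-1, 0, 0, -0.2, 0], [-1, 0, 0, -0.1, 0]],
])

```text
time_s: 4.38
tcp_pos: [0.55, -0.1096, 0.1151]
eef_rot: [-179.9, 0.1, -143.4]
contact_force: [-4.2, 0.7, 16.9]
gripper_width: 0.0001
gripper_force: 8.5
```

Right lid's force dropped at the snap, then rose to 17 N on a firm stop: shut. Now the left.

Emit:
jog_arm([
  [[-1, 0, 0, 2.5, 0], [-1, 0, 0, 2.5, 0], [-1, -1.4, 3.8, 0.5, -0.1], [-1, -1.4, 3.8, 0, -0.1], [-1, -1.4, 3.7, 0, 0], [-1, 0, 0, 0, 0], [-1, 0, 0, -1, 0], [-1, 0, 0, -1, 0]],
])

```text
time_s: 5.38
tcp_pos: [0.5074, 0.0029, 0.1476]
eef_rot: [180.0, -0.0, -155.0]
contact_force: [0.3, 0.3, 0.9]
gripper_width: 0.0
gripper_force: 0.3
```

Emit:
jog_arm([
  [[-1, 0, 0, -0.6, 0], [-1, 0, 0, -0.5, 0], [-1, 0, 0, -0.5, 0], [-1, 0, 0, -0.5, 0], [-1, 0, 0, -0.5, 0], [-1, 0, 0, -0.3, 0]],
])

```text
time_s: 6.12
tcp_pos: [0.5074, 0.0036, 0.1192]
eef_rot: [180.0, 0.0, -154.9]
contact_force: [-0.1, 0.6, -0.0]
gripper_width: 0.0002
gripper_force: 0.0
```

Emit:
jog_arm([
  [[-1, 0, 0, -0.2, 0], [-1, 0, 0, -0.2, 0], [-1, 0, 0, -0.1, 0]],
])

```text
time_s: 6.5
tcp_pos: [0.5083, 0.0039, 0.1152]
eef_rot: [-180.0, 0.1, -154.9]
contact_force: [-0.6, 1.2, 9.5]
gripper_width: 0.0005
gripper_force: 4.3
```

Emit:
jog_arm([
  [[-1, 0, 0, -0.1, 0], [-1, 0, 0, 0, 0]],
])

```text
time_s: 6.75
tcp_pos: [0.5084, 0.0038, 0.1151]
eef_rot: [-180.0, 0.1, -154.9]
contact_force: [-2.4, 1.2, 12.1]
gripper_width: 0.0003
gripper_force: 6.0
```

Emit:
jog_arm([
  [[-1, 0, 0, 2.5, 0], [-1, 0, 0, 3, 0], [-1, -3, 0, 4, 0], [1, -5, -1.5, 4, 0], [1, 0, -2, 2, 0], [1, 0, 0, 0, 0], [1, 0, 0, 0, 0], [1, 0, 0, 0, 0]],
])

```text
time_s: 7.75
tcp_pos: [0.4295, -0.0305, 0.2654]
eef_rot: [180.0, -0.1, -154.9]
contact_force: [-0.1, 0.0, 0.2]
gripper_width: 0.0451
gripper_force: 0.0
```

```bash
python3 - <<'E'
from h import *
print(r.get_state()["tcp_pos"]); i=r.camera_info("wrist"); np.save("w2.npy",i,allow_pickle=True)
im=r.capture("wrist");cv2.imwrite("pics/w2.png",im)
for p in ([.5079,.0028,.09],[.5509,-.1092,.09]): print(proj(i,p))
u,v=map(int,proj(i,[.5294,-.0532,.05])); x,y=max(u-110,0),max(v-80,0)
print(x,y);cv2.imwrite("pics/w2c.png",cv2.resize(im[y:y+150,x:x+200],None,fx=4,fy=4,interpolation=cv2.INTER_CUBIC))
E
```

```text
[ 0.42951413 -0.03054986  0.26542102]
(np.float64(314.25701174075147), np.float64(302.3689611647632))
(np.float64(197.997933402172), np.float64(294.84823731758934))
152 202
```

View pics/w2c.png

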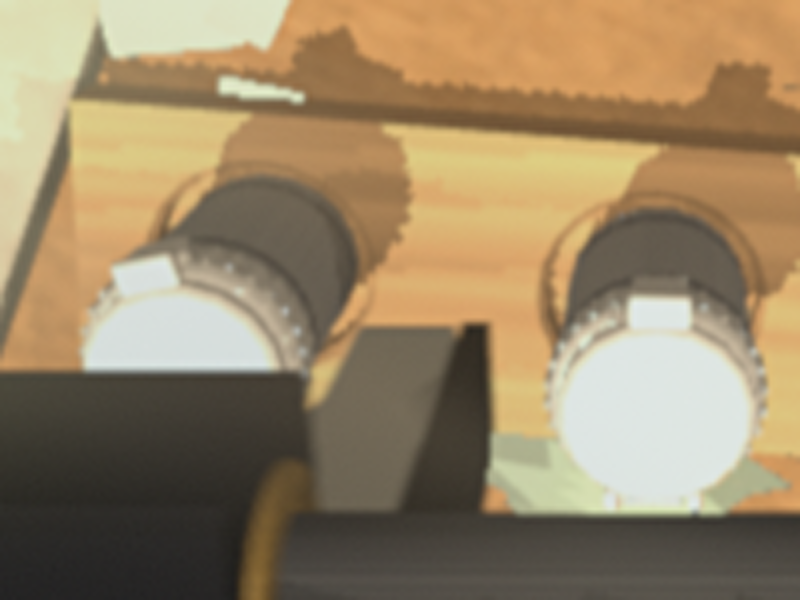

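Both lids are flat. Left disc centre is at crop (655,412) with its tab at (660,312); right tab is at (147,273).

```bash
python3 - <<'E'
from h import *
i=np.load("w2.npy",allow_pickle=True).item()
P=lambda u,v,z:atz(i,152+u/4,202+v/4,z)
c=P(655,412,.096);t=P(660,312,.096);print("L",c,t,np.linalg.norm(c-t),np.degrees(np.arctan2(*(c-t)[1::-1])))
t=P(147,273,.096);print("Rtab",t,"dist",np.hypot(*(t[:2]-[.5496,-.1086])),np.degrees(np.arctan2(-.1086-t[1],.5496-t[0])))
print("expected tabs", .5496-.03*np.cos(.638),-.1086-.03*np.sin(.638))
E
```

```text
L [0.50704691 0.00413929 0.096     ] [ 0.48133777 -0.00650191  0.096     ] 0.027824353974864904 22.485015286389743
Rtab [ 0.52554439 -0.125435    0.096     ] dist 0.029361366706234883 34.98573776292301
expected tabs 0.5255013436866067 -0.126467701695768
```

Emit:
jog_arm([
  [[1, 4, 1.8, 0, 0], [1, 3.8, 1.6, -3, 0], [1, 0, 0, -5, 0], [1, 0, 0, -4, 0], [1, 0, 0, -3, 0], [1, 0, 0, -3, 0], [1, 0, 0, -2, 0], [1, 0, 0, -1.1, 0]],
], force=25)

```text
time_s: 8.8
tcp_pos: [0.507, 0.0032, 0.0537]
eef_rot: [180.0, -0.2, -154.9]
contact_force: [-0.6, 1.0, 0.7]
gripper_width: 0.088
gripper_force: 0.0
```

Emit:
jog_arm([
  [[1, 0, 0, 0, 0], [1, 0, 0, 0, 0]],
])

```text
time_s: 9.05
tcp_pos: [0.5083, 0.0035, 0.0561]
eef_rot: [-180.0, 0.0, -154.9]
contact_force: [-0.2, -1.1, 0.2]
gripper_width: 0.0879
gripper_force: 0.0
```

Emit:
jog_arm([
  [[-1, 0, 0, -0.2, 0], [-1, 0, 0, 0, 0], [-1, 0, 0, 0, 0], [-1, 0, 0, 0, 0], [-1, 0, 0, 0, 0], [-1, 0, 0, 0, 0]],
])

```text
time_s: 9.8
tcp_pos: [0.5079, 0.0033, 0.0537]
eef_rot: [-180.0, 0.0, -154.9]
contact_force: [-0.5, 0.8, 3.1]
gripper_width: 0.0558
gripper_force: 25.0
```

Emit:
jog_arm([
  [[-1, 0, 0, 1, 0], [-1, 0, 0, 2, 0], [-1, 0, 0, 2, 0], [-1, 0, 0, 1, 0], [-1, 0, 0, 0, 0], [-1, 0, 0, 0, 0], [-1, 0, 0, 0, 0], [-1, 0, 0, 0, 0]],
])

```text
time_s: 10.8
tcp_pos: [0.5075, 0.0032, 0.113]
eef_rot: [180.0, -0.1, -154.9]
contact_force: [0.1, 0.5, -1.8]
gripper_width: 0.0556
gripper_force: 25.0
```

Emit:
jog_arm([
  [[-1, 0, 0, 0, 0], [-1, 0, 0, 0, 0]],
])

```text
time_s: 11.05
tcp_pos: [0.5078, 0.0033, 0.1135]
eef_rot: [180.0, -0.0, -154.9]
contact_force: [0.1, 0.4, -2.2]
gripper_width: 0.0559
gripper_force: 25.0
```

Emit:
jog_arm([
  [[-1, 0, 0, 0, 0], [-1, 0, 0, 0, 0]],
])

```text
time_s: 11.3
tcp_pos: [0.5078, 0.0033, 0.1136]
eef_rot: [180.0, 0.0, -154.9]
contact_force: [0.7, -0.4, -2.1]
gripper_width: 0.0556
gripper_force: 25.0
```

```bash
python3 - <<'E'
from h import *
for k in range(6):
    s=r.get_state(); print(s["contact_force"].round(2),s["joint_torque"][1:3].round(3),s["tcp_pos"].round(4)); r.capture("side")
E
```

```text
[ 0.72 -0.37 -2.15] [-41.414  23.534] [0.5078 0.0033 0.1136]
[-0.15  0.19 -2.21] [-41.421  23.536] [0.5078 0.0033 0.1136]
[-0.17 -0.52 -1.71] [-41.427  23.537] [0.5078 0.0033 0.1136]
[-0.05 -0.55 -1.81] [-41.432  23.538] [0.5078 0.0033 0.1136]
[ 0.78 -0.09 -1.01] [-41.437  23.537] [0.5078 0.0033 0.1136]
[ 0.04 -0.01 -1.89] [-41.441  23.537] [0.5078 0.0033 0.1136]
```

Left weighs about 1.9 N. Setting it back.

Emit:
jog_arm([
  [[-1, 0, 0, -2, 0], [-1, 0, 0, -2, 0], [-1, 0, 0, -1, 0], [-1, 0, 0, -0.5, 0], [-1, 0, 0, -0.3, 0], [-1, 0, 0, -0.2, 0], [-1, 0, 0, 0, 0], [-1, 0, 0, 0, 0]],
])

```text
time_s: 12.6
tcp_pos: [0.5079, 0.0033, 0.0538]
eef_rot: [-180.0, 0.0, -154.9]
contact_force: [0.2, 0.2, -1.0]
gripper_width: 0.0559
gripper_force: 25.0
```

Emit:
jog_arm([
  [[1, 0, 0, 0, 0], [1, 0, 0, 0, 0], [1, 0, 0, 0, 0], [1, 0, 0, 0, 0], [1, 0, 0, 0, 0], [1, 0, 0, 0, 0], [1, 0, 0, 0, 0]],
])

```text
time_s: 13.48
tcp_pos: [0.5078, 0.0033, 0.0536]
eef_rot: [-180.0, -0.0, -154.9]
contact_force: [0.0, 0.3, 0.2]
gripper_width: 0.0876
gripper_force: 0.0
```

Emit:
jog_arm([
  [[1, 0, 0, 3, 0], [1, 0, 0, 5, 0], [1, 0, 0, 3, 0], [1, 1.4, -3.8, 0, 0.1], [1, 1.4, -3.7, 0, 0.09], [1, 1.4, -3.7, 0, 0], [1, 0, 0, 0, 0], [1, 0, 0, 0, 0]],
])

```text
time_s: 14.48
tcp_pos: [0.5494, -0.1088, 0.1633]
eef_rot: [180.0, -0.0, -144.1]
contact_force: [0.0, 0.0, -0.2]
gripper_width: 0.0874
gripper_force: 0.0
```

Emit:
jog_arm([
  [[1, 0, 0, -3, 0], [1, 0, 0, -3, 0], [1, 0, 0, -3, 0], [1, 0, 0, -1.5, 0], [1, 0, 0, -0.5, 0], [1, 0, 0, 0, 0], [1, 0, 0, 0, 0]],
])

```text
time_s: 15.35
tcp_pos: [0.5505, -0.1086, 0.0546]
eef_rot: [-179.9, 0.1, -144.0]
contact_force: [0.6, 0.6, 1.0]
gripper_width: 0.0875
gripper_force: 0.0
```

Emit:
jog_arm([
  [[-1, 0, 0, 0, 0], [-1, 0, 0, 0, 0], [-1, 0, 0, 0, 0], [-1, 0, 0, 0, 0], [-1, 0, 0, 0, 0], [-1, 0, 0, 0, 0]],
])

```text
time_s: 16.1
tcp_pos: [0.5498, -0.1088, 0.0537]
eef_rot: [-180.0, 0.0, -144.0]
contact_force: [0.0, -0.3, 2.5]
gripper_width: 0.0558
gripper_force: 25.0
```

Emit:
jog_arm([
  [[-1, 0, 0, 1, 0], [-1, 0, 0, 2, 0], [-1, 0, 0, 2, 0], [-1, 0, 0, 1, 0], [-1, 0, 0, 0, 0], [-1, 0, 0, 0, 0], [-1, 0, 0, 0, 0], [-1, 0, 0, 0, 0]],
])

```text
time_s: 17.1
tcp_pos: [0.5496, -0.1087, 0.113]
eef_rot: [180.0, -0.0, -144.0]
contact_force: [-0.3, 0.0, -3.0]
gripper_width: 0.0558
gripper_force: 25.0
```

```bash
python3 - <<'E'
from h import *
for k in range(6):
    s=r.get_state(); print(s["contact_force"].round(2),s["tcp_pos"].round(4)); im=r.capture("side")
print(s["gripper_width"])
E
```

```text
[-0.28  0.04 -3.01] [ 0.5496 -0.1087  0.113 ]
[ 0.21  0.49 -3.55] [ 0.5496 -0.1088  0.1131]
[-0.37  0.63 -3.16] [ 0.5497 -0.1087  0.1132]
[-0.35 -0.41 -4.25] [ 0.5497 -0.1087  0.1133]
[ 0.11  0.49 -2.32] [ 0.5498 -0.1087  0.1134]
[ 0.15  0.33 -3.14] [ 0.5498 -0.1087  0.1135]
0.05596020933400963
```

Right weighs about 3.2 N, so it's the heavier one. Carrying it to the bowl centre at about (0.567, 0.315).

Emit:
jog_arm([
  [[-1, 0, 0, 2, 0], [-1, 0, 0, 3, 0], [-1, 0, 0, 2.1, 0], [-1, 0, 1, 1, 0], [-1, 0.1, 2, 0, 0], [-1, 0.2, 3, 0, 0], [-1, 0.2, 4, 0, 0], [-1, 0.2, 4, 0, 0]],
])

```text
time_s: 18.4
tcp_pos: [0.556, 0.0335, 0.1933]
eef_rot: [180.0, -0.1, -144.0]
contact_force: [2.3, 0.3, -3.4]
gripper_width: 0.0558
gripper_force: 25.0
```

Emit:
jog_arm([
  [[-1, 0.2, 4, 0, 0], [-1, 0.2, 4, 0, 0], [-1, 0.2, 4, 0, 0], [-1, 0.2, 4, 0, 0], [-1, 0.2, 4, 0, 0], [-1, 0, 4, 0, 0], [-1, 0, 3, 0, 0], [-1, 0, 1.4, 0, 0]],
])

```text
time_s: 19.4
tcp_pos: [0.5659, 0.3173, 0.1934]
eef_rot: [-180.0, -0.1, -143.9]
contact_force: [0.3, -0.0, -4.0]
gripper_width: 0.0552
gripper_force: 25.0
```

Emit:
jog_arm([
  [[-1, 0, 0, 0, 0], [-1, 0, 0, 0, 0], [-1, 0, 0, 0, 0], [-1, 0, 0, 0, 0], [-1, 0, 0, 0, 0], [-1, 0, 0, 0, 0]],
])

```text
time_s: 20.15
tcp_pos: [0.5668, 0.3151, 0.1946]
eef_rot: [180.0, 0.0, -144.0]
contact_force: [-0.9, -0.3, -3.2]
gripper_width: 0.0558
gripper_force: 25.0
```

```bash
python3 - <<'E'
from h import *
a=r.capture("side");b=r.capture("top")
cv2.imwrite("pics/end.png",np.hstack([cv2.resize(a[130:330,170:370],(400,400)),cv2.resize(b[200:360,100:260],(400,400))]))
s=r.get_state();print(s["tcp_pos"],s["contact_force"],s["gripper_force"])
i=r.camera_info("side");t=r.camera_info("top")
for p in ([.508,.003,.096],[.567,.315,.15],[.567,.315,0]):
    u,v=proj(i,p);w=proj(t,p);print(p,"side",(u-170)*2,(v-130)*2,"top",400+(w[0]-100)*2.5,(w[1]-200)*2.5)
E
```

```text
[0.56680555 0.31521473 0.19459736] [-0.14773234 -0.14108826 -2.93249122] 24.999809889122844
[0.508, 0.003, 0.096] side 227.55027459075916 209.43343324359466 top 903.5472764986367 183.13734282698533
[0.567, 0.315, 0.15] side 151.2086384393076 69.30469902839639 top 589.3926619704628 147.41733184935995
[0.567, 0.315, 0] side 159.8200951462278 151.5663205304253 top 618.2269842937887 222.0373914622651
```

View pics/end.png

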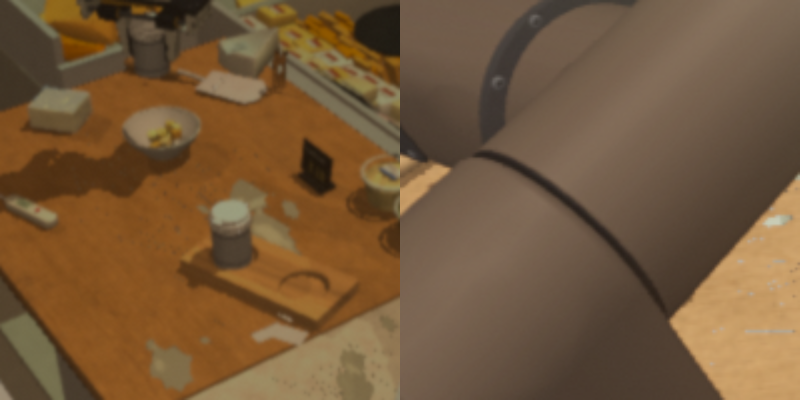

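The held shaker's foot at (151,72) is over the bowl's (160,152), as predicted. The left shaker stands in its recess with its lid shut, its top at (229,212) against a predicted (228,209). Handing in.

```bash
python3 -c "
from plant import r
print(r.close_job())"
```

```text
the job is handed in; nothing more can be done
None
```

The job is handed in, and no verdict came back: both lids are shut, the heavier right shaker (about 3.2 N against 1.9 N) is held upright over the bowl with its foot about 15 cm up, and the left one stands in its own recess.

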